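# Count to the third bay by touch and dock its logger

### The job

Put the third temperature logger of the docking rack on line. Counting from the end of the rail with the green knob, run a fingertip along the orange sprung keys so that it presses down the first, second and third in turn, then push the logger lying in the third bay fully home against the back of its bay with the fingertips. Only touch and push: do not lift or carry any logger, leave the other five loggers as they lie, and do not disturb the things standing round the rack.

Things in the scene. Friction and masses are not known exactly. Their poses are not given: they have to be found in the camera images.
- rack: White docking rack, fixed. Origin: on the desk (z = 0), middle of its width; x points away from the robot into the bays (yaw within 0.18 rad), y left. Base plate 428 mm wide (y), x -105 to +95 mm, 6 mm thick. Six bays, centres at y = +155, +93, +31, -31, -93, -155 mm. Base plate is bare between the rail (to x -70) and the dividers (from x +21).
- bay_back (a point): Middle of the rack's back stop, at rack x +83, y 0, z 16 mm: rubber bumpers end every bay at x = +83 mm; blue back wall behind them 38 mm high. The bays are 56 mm wide, open to the robot, parted by blue dividers 6 mm thick, x +21 to +90 mm, tops 28 mm above the desk.
- rail_mid (a point): Middle of the top of the grey rail that runs across the front of the rack, at rack x -86, y 0, z 18 mm; rail 32 mm wide (rack x -102 to -70 mm), 428 mm long along the rack's y. It carries the six orange keys and a knob at each end.
- green_post: Fixed green knob, 22 mm across and 29 mm tall, on one end of the grey rail, at (x -86, y +198 or -198 mm) in the rack's frame, top 47 mm above the desk; which end varies. Counting of bays starts at this end. Origin: centre of its underside.
- black_post: Same knob in black, on the other end of the rail.
- key_1 (a joint): Orange sprung key 1 from the left, rack x -86, y +155 mm, before that bay: rounded bump (cylinder r 20 mm lying along rack x, 22 mm long), crown 26 mm above the desk, 8 mm above the rail. Value: travel down in m, 0 up, 0.007 bottom; springs back; 0.4 to 3 N. Counts as pressed from 0.002; a fingertip run 4 mm above the rail presses it 4 mm.
- key_2 (a joint): Orange sprung key 2 from the left, rack x -86, y +93 mm, before that bay: rounded bump (cylinder r 20 mm lying along rack x, 22 mm long), crown 26 mm above the desk, 8 mm above the rail. Value: travel down in m, 0 up, 0.007 bottom; springs back; 0.4 to 3 N. Counts as pressed from 0.002; a fingertip run 4 mm above the rail presses it 4 mm.
- key_3 (a joint): Orange sprung key 3 from the left, rack x -86, y +31 mm, before that bay: rounded bump (cylinder r 20 mm lying along rack x, 22 mm long), crown 26 mm above the desk, 8 mm above the rail. Value: travel down in m, 0 up, 0.007 bottom; springs back; 0.4 to 3 N. Counts as pressed from 0.002; a fingertip run 4 mm above the rail presses it 4 mm.
- key_4 (a joint): Orange sprung key 4 from the left, rack x -86, y -31 mm, before that bay: rounded bump (cylinder r 20 mm lying along rack x, 22 mm long), crown 26 mm above the desk, 8 mm above the rail. Value: travel down in m, 0 up, 0.007 bottom; springs back; 0.4 to 3 N. Counts as pressed from 0.002; a fingertip run 4 mm above the rail presses it 4 mm.
- key_5 (a joint): Orange sprung key 5 from the left, rack x -86, y -93 mm, before that bay: rounded bump (cylinder r 20 mm lying along rack x, 22 mm long), crown 26 mm above the desk, 8 mm above the rail. Value: travel down in m, 0 up, 0.007 bottom; springs back; 0.4 to 3 N. Counts as pressed from 0.002; a fingertip run 4 mm above the rail presses it 4 mm.
- key_6 (a joint): Orange sprung key 6 from the left, rack x -86, y -155 mm, before that bay: rounded bump (cylinder r 20 mm lying along rack x, 22 mm long), crown 26 mm above the desk, 8 mm above the rail. Value: travel down in m, 0 up, 0.007 bottom; springs back; 0.4 to 3 N. Counts as pressed from 0.002; a fingertip run 4 mm above the rail presses it 4 mm.
- logger_1: Cream temperature logger, flat, in the mouth of bay 1 from the left: 52 wide, 82 long (along the bay), 17 mm thick, 60 to 130 g, loose; top 23 mm above the desk. Origin: underside centre; near end 41 mm toward the robot from it. Starts with origin at rack x 0 to +10 mm; fully home, against the bumper, origin at +42 and near end at +1 mm, still in front of the dividers.
- logger_2: Cream temperature logger, flat, in the mouth of bay 2 from the left: 52 wide, 82 long (along the bay), 17 mm thick, 60 to 130 g, loose; top 23 mm above the desk. Origin: underside centre; near end 41 mm toward the robot from it. Starts with origin at rack x 0 to +10 mm; fully home, against the bumper, origin at +42 and near end at +1 mm, still in front of the dividers.
- logger_3: Cream temperature logger, flat, in the mouth of bay 3 from the left: 52 wide, 82 long (along the bay), 17 mm thick, 60 to 130 g, loose; top 23 mm above the desk. Origin: underside centre; near end 41 mm toward the robot from it. Starts with origin at rack x 0 to +10 mm; fully home, against the bumper, origin at +42 and near end at +1 mm, still in front of the dividers.
- logger_4: Cream temperature logger, flat, in the mouth of bay 4 from the left: 52 wide, 82 long (along the bay), 17 mm thick, 60 to 130 g, loose; top 23 mm above the desk. Origin: underside centre; near end 41 mm toward the robot from it. Starts with origin at rack x 0 to +10 mm; fully home, against the bumper, origin at +42 and near end at +1 mm, still in front of the dividers.
- logger_5: Cream temperature logger, flat, in the mouth of bay 5 from the left: 52 wide, 82 long (along the bay), 17 mm thick, 60 to 130 g, loose; top 23 mm above the desk. Origin: underside centre; near end 41 mm toward the robot from it. Starts with origin at rack x 0 to +10 mm; fully home, against the bumper, origin at +42 and near end at +1 mm, still in front of the dividers.
- logger_6: Cream temperature logger, flat, in the mouth of bay 6 from the left: 52 wide, 82 long (along the bay), 17 mm thick, 60 to 130 g, loose; top 23 mm above the desk. Origin: underside centre; near end 41 mm toward the robot from it. Starts with origin at rack x 0 to +10 mm; fully home, against the bumper, origin at +42 and near end at +1 mm, still in front of the dividers.
- cotton_tub: White tub of cotton balls, 80 x 89 x 160 mm tall, loose, standing behind the rack; bystander. Origin: underside centre.
- vial_1: Small glass vial, 16 mm across, 35 mm tall, loose, standing to the left of the rack; bystander. Origin: underside centre.
- vial_3: Small glass vial, 16 mm across, 35 mm tall, loose, standing to the left of the rack; bystander. Origin: underside centre.
Things that resemble listed ones, but are neither listed nor needed, are in the scene too. Leave any black or red look-alike of the logger_3 alone.

How it is judged:
By the outcome, as a careful person would: the job done as asked, in the order asked, and still so for the second after the job is handed in, with the robot touching nothing.
It also fails if it takes over 42 s, if anything falls off the work surface, if the arm or the gripper's body presses on something with over 40 N, if the wrist force passes 120 N, or if a joint passes its speed limit or range.

### The arm

A 6-joint arm with a two-finger parallel gripper is mounted at the origin on a cart in front of the work surface, level with it; the furniture and walls round the work are solid. World frame = base frame: x ahead of the robot, y to its left, z up, the work surface at z = 0. Lengths are in mm, angles in degrees, forces in N, time in s.
With the tool pointing down it reaches from about 300 to 850 mm from the base axis. Payload 4.2 kg.
Tool frame: the origin (TCP) lies at the very end of the fingers, on their centre line; the grasp point (between the pads) lies 19 mm behind it; z points along the fingers, y is the direction in which the jaws open and shut (so a half turn about z gives the same grasp; the last joint's range is limited). The gripper opens to 91 mm and grips with 3 to 60 N. Pads are 32 mm wide; open, the fingers measure 118 mm over their backs; the gripper's body (76 mm by 178 mm) begins 60 mm behind the grasp point.
Start: joints at [65.088, 18.312, 89.639, -0, 72.044, -1.146], TCP at [231.733, 526.254, 213.976] pointing down, gripper open.
Joint ranges: [-177.97, 177.97], [-48.28, 115.42], [12.27, 149.76], [-77.06, 257.06], [2.81, 150.46], [-146.56, 146.56]. Speed limits (degrees/s): [147.25, 147.25, 180, 180, 180, 180].

### API

Orientations are given as [roll, pitch, yaw] about the fixed x, y, z axes, in that order (R = Rz(yaw) Ry(pitch) Rx(roll)).
In Python, from workcell import telemetry, grab_frame, job gives the robot as it stands.
- The arm moves only by the tool drive_tool, never from a script. Its argument "moves" is a list of rows, each an object of numbers: "claw": the closure, from -1 (fully open) to 1 (shut); "dx", "dy", "dz": the shift along the tool's x, y, z in units of 20 mm (1.0 is 20 mm); "yaw": the turn about the tool's z in units of 0.15 rad (1.0 is 0.15 rad). In form: [{"claw": .., "dx": .., "dy": .., "dz": .., "yaw": ..}, ...]. A call has 1 to 5 rows; each row shifts and turns the pose as measured when the row begins, along the tool's axes as they then stand; what a row does not reach is not made up. A row lasts 1/8 s, in which the tool goes at most 62.5 mm and 10.7 degrees, less where a joint would pass 70% of its speed; a pose out of reach is approached as far as the arm can. A call with a number of a shift or a turn outside -1 to 1 is refused whole. A call with a gripper value outside its range is refused whole. The fingers move at their own pace and stop on an object; "grip_force" is the grip in N (left out, the last holds). Time passes only in rows, so rows that do not move let the fingers close. It gives the time, the measured TCP pose, the force and the opening at its end, in the units of the state.
- telemetry.state(): the state, without advancing time (a new reading comes with each control period).
- grab_frame(name): name is "side" or "top"; returns a dict with "color" (400x640x3 uint8, blue, green, red), "vertical_fov" (degrees; the focal length in pixels is half the picture's height over the tangent of half this angle, whatever the lens; pixels are square), "cx", "cy" (the principal point, pixels), "pose" (4x4, takes a point from camera to world coordinates). Camera axes: x right, y down, z forward; pixel columns grow to the right and rows downward; lengths in mm; the calibration is good to about 2 mm. A picture is of the moment at which its call begins. There is no depth.
- job.job_done(): hands the job in, once; it reports no verdict.
The state is a dict: "time_s": time; "qpos": joint angles; "qvel": joint speeds; "effort": joint torques, N m; "ee_pos": TCP position; "ee_rot": TCP orientation; "force": force on the tool from outside, world axes, zero at the start; "torque": the same for the moment, N m; "gripper_width": finger opening in mm.
Only numpy, scipy, OpenCV 4.12 (cv2) and the standard library are available. Lean on these libraries where they do the work, as an engineer would, in place of code of your own. Each camera call takes 0.05 s, during which the arm holds its last target.

## Working session

There is one attempt and no reset: what is moved stays moved. The work goes in short steps, Python scripts to look and compute and a tool call to move; the robot and the scene stay as the last step left them, time stands still between calls to the robot, and variables do not carry over. Pictures are saved under pics/ and viewed, and the job is handed in when it is done.

Besides the shell and the picture viewer there is one more tool, called after ">>>" as name(argument=value, ...), one argument or row to a line, values as JSON. drive_tool: Moves the arm, as the interface text tells. Its arguments: {"type":"object","properties":{"moves":{"type":"array"},"grip_force":{"type":"number"}},"required":["moves"]}

```bash
mkdir -p pics; cat > h.py <<'E'
import numpy as np, cv2, pickle
from workcell import telemetry, grab_frame, job
def snap(n,f):
    d=grab_frame(n); cv2.imwrite('pics/'+f+'.png',d['color']); pickle.dump(d,open('pics/'+f+'.pkl','wb')); return d
def load(f): return pickle.load(open('pics/'+f+'.pkl','rb'))
def foc(d): return 200/np.tan(np.radians(d['vertical_fov'])/2)
def ray(d,u,v,z):
    f=foc(d); P=np.array(d['pose']); r=P[:3,:3]@np.array([(u-d['cx'])/f,(v-d['cy'])/f,1]); o=P[:3,3]
    return o+r*(z-o[2])/r[2]
def proj(d,p):
    P=np.array(d['pose']); c=P[:3,:3].T@(np.asarray(p)-P[:3,3]); f=foc(d)
    return np.array([d['cx']+f*c[0]/c[2], d['cy']+f*c[1]/c[2]])
E
python3 - <<'E'
from h import *
for n in ('top','side'):
    d=snap(n,n+'0'); print(n,d['vertical_fov'],d['cx'],d['cy'],np.round(d['pose'],3).tolist(),d.keys())
s=telemetry.state(); print(s)
E
```

```text
top 47.17268280426706 316.19511060441397 203.6311545101512 [[-0.03, -0.995, 0.095, 460.551], [-1.0, 0.029, -0.012, 18.271], [0.009, -0.096, -0.995, 1306.083], [0.0, 0.0, 0.0, 1.0]] dict_keys(['color', 'vertical_fov', 'cx', 'cy', 'pose'])
side 50.95106356879162 317.93785753066487 200.23295093598745 [[0.988, -0.058, 0.145, 429.466], [-0.155, -0.461, 0.874, -970.422], [0.016, -0.886, -0.464, 560.349], [0.0, 0.0, 0.0, 1.0]] dict_keys(['color', 'vertical_fov', 'cx', 'cy', 'pose'])
{'time_s': 0.1, 'qpos': array([ 6.50865461e+01,  1.83463534e+01,  8.96976100e+01,  2.54769404e-05,
        7.20438262e+01, -1.14612246e+00]), 'qvel': array([-0.03051191, -0.09529744, -0.21862701, -0.02230084,  0.06610544,
        0.06424803]), 'effort': array([-1.54866220e-04, -4.13333058e+01, -2.32510436e+01,  7.29110325e-02,
        4.20763437e-02, -3.80497374e-05]), 'ee_pos': array([231.55505955, 525.83622822, 213.2328788 ]), 'ee_rot': array([-1.79912229e+02, -1.78020795e-03,  1.56232659e+02]), 'force': array([ 0.11403824, -0.13690602,  0.11419302]), 'torque': array([-0.04857246, -0.03464063,  0.02485285]), 'gripper_width': 90.94707908184405}
```

View pics/top0.png

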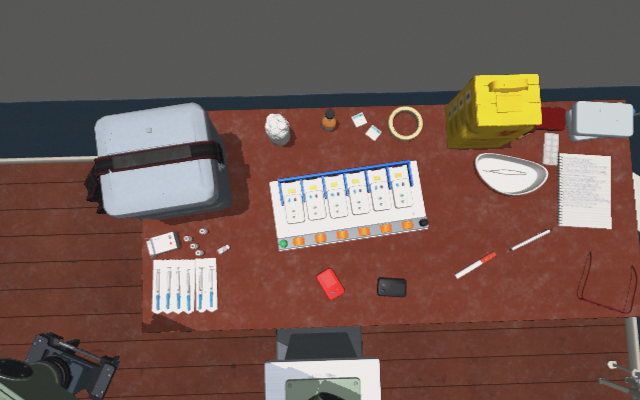

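View pics/side0.png

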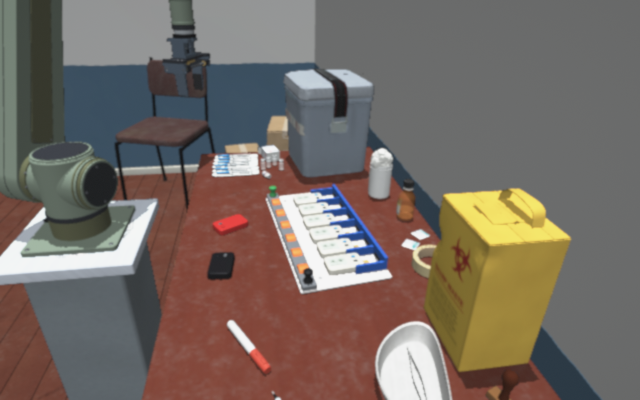

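Top view: the green knob is at the rack's left end (283,243) and the black one at the right (423,223), so keys 1–3 run from the left and the target is logger_3, near (334,197). The red (330,284) and black (392,287) look-alikes lie in front of the rack. Next I'll measure.

```bash
python3 - <<'E'
from h import *
def blobs(m,mn):
    n,l,st,c=cv2.connectedComponentsWithStats(m); return [(c[i],st[i,4]) for i in range(1,n) if st[i,4]>=mn]
obs=[]
for n in('top0','side0'):
    d=load(n); hsv=cv2.cvtColor(d['color'],cv2.COLOR_BGR2HSV)
    o=cv2.inRange(hsv,(8,140,140),(18,255,255)); g=cv2.inRange(hsv,(50,120,60),(80,255,255))
    for name,m,z in(('orange',o,23),('green',g,40)):
        for c,a in blobs(m,12): print(n,name,np.round(c,1),a,np.round(ray(d,*c,z),1))
d=load('top0')
cv2.imwrite('pics/crop0.png',cv2.resize(d['color'][150:260,262:438],None,fx=4.5,fy=4.5,interpolation=cv2.INTER_CUBIC))
E
```

```text
top0 orange [328.4 122.2] 96 [816.3 -39.5  23. ]
top0 orange [407.1 224.6] 78 [ 516.8 -250.5   23. ]
top0 orange [385.5 227.9] 74 [ 509.3 -189.5   23. ]
top0 orange [363.6 231.3] 71 [ 501.5 -127.7   23. ]
top0 orange [341.9 234.6] 70 [494.3 -66.6  23. ]
top0 orange [320.1 237.7] 71 [487.2  -5.5  23. ]
top0 orange [301.  240.6] 34 [481.   48.2  23. ]
top0 orange [295.2 241.3] 30 [479.3  64.5  23. ]
top0 green [282.9 243.3] 39 [474.8  97.7  40. ]
side0 orange [403.9 196.6] 49 [841.6  32.8  23. ]
side0 orange [275.4 201.7] 30 [480.4  47.6  23. ]
side0 orange [405.8 211.4] 138 [817.6 -50.5  23. ]
side0 orange [279.7 212.3] 35 [487.5 -13.   23. ]
side0 orange [284.8 224.2] 40 [495.3 -75.1  23. ]
side0 orange [290.1 237.3] 50 [ 502.6 -136.2   23. ]
side0 orange [296.  251.8] 60 [ 510.  -197.3   23. ]
side0 orange [302.1 267.5] 59 [ 516.2 -256.7   23. ]
side0 green [272.4 190.8] 29 [474.8  81.4  40. ]
```

View pics/crop0.png

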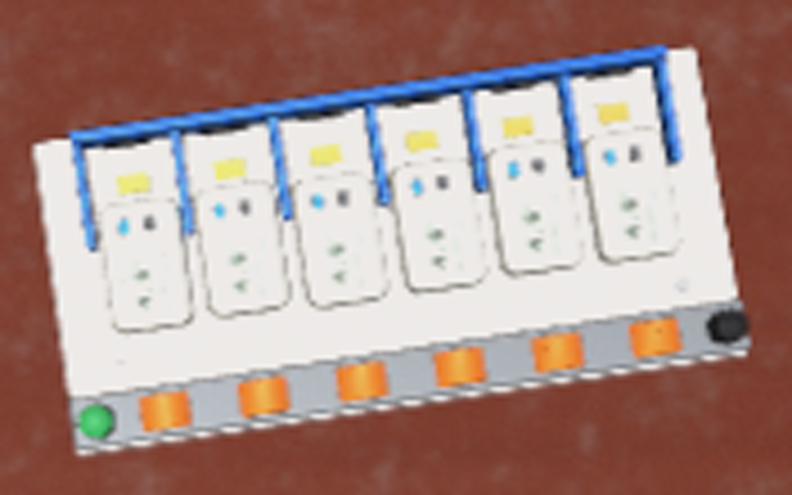

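>>> drive_tool(
  moves=[
    {"claw": 1, "dx": -0.4, "dy": -1, "dz": 0, "yaw": -0.9},
    {"claw": 1, "dx": -0.4, "dy": -1, "dz": 0, "yaw": -0.9},
    {"claw": 1, "dx": -0.4, "dy": -1, "dz": 0, "yaw": -0.9},
    {"claw": 1, "dx": -0.4, "dy": -1, "dz": 0, "yaw": -0.9},
    {"claw": 1, "dx": -0.4, "dy": -1, "dz": 0, "yaw": 0},
  ],
  grip_force=20,
)

```text
time_s: 0.72
ee_pos: [256.3, 420.1, 210.7]
ee_rot: [-179.7, -0.2, -171.6]
force: [-0.2, 0.3, 0.4]
gripper_width: 44.3
```

>>> drive_tool(
  moves=[
    {"claw": 1, "dx": -0.5, "dy": -1, "dz": 0, "yaw": 0.1},
    {"claw": 1, "dx": -0.5, "dy": -1, "dz": 0, "yaw": 0},
    {"claw": 1, "dx": -0.5, "dy": -1, "dz": 0, "yaw": 0},
    {"claw": 1, "dx": -0.5, "dy": -1, "dz": 0, "yaw": 0},
    {"claw": 1, "dx": -0.5, "dy": -1, "dz": 0, "yaw": 0},
  ],
)

```text
time_s: 1.35
ee_pos: [319.8, 323.4, 209.4]
ee_rot: [-179.5, -0.4, -172.5]
force: [0.2, -0.3, -0.6]
gripper_width: 0.8
```

>>> drive_tool(
  moves=[
    {"claw": 1, "dx": -0.6, "dy": -1, "dz": 0, "yaw": 0},
    {"claw": 1, "dx": -0.6, "dy": -1, "dz": 0, "yaw": 0},
    {"claw": 1, "dx": -0.6, "dy": -1, "dz": 0, "yaw": 0},
    {"claw": 1, "dx": -0.6, "dy": -1, "dz": 0, "yaw": 0},
    {"claw": 1, "dx": -0.6, "dy": -1, "dz": 0, "yaw": 0},
  ],
)

```text
time_s: 1.98
ee_pos: [393.3, 228.0, 208.2]
ee_rot: [-179.4, -0.6, -172.5]
force: [-0.5, -0.5, -0.2]
gripper_width: 0.1
```

>>> drive_tool(
  moves=[
    {"claw": 1, "dx": -0.35, "dy": -1, "dz": 0.4, "yaw": 0},
    {"claw": 1, "dx": -0.35, "dy": -1, "dz": 0.4, "yaw": 0},
    {"claw": 1, "dx": -0.35, "dy": -1, "dz": 0.4, "yaw": 0},
    {"claw": 1, "dx": -0.35, "dy": -1, "dz": 0.4, "yaw": 0},
    {"claw": 1, "dx": -0.35, "dy": -1, "dz": 0.4, "yaw": 0},
  ],
)

```text
time_s: 2.6
ee_pos: [441.6, 129.4, 166.7]
ee_rot: [-179.4, -0.7, -172.5]
force: [-0.5, -0.5, 0.3]
gripper_width: 0.4
```

>>> drive_tool(
  moves=[
    {"claw": 1, "dx": -0.35, "dy": -1, "dz": 0.5, "yaw": 0.07},
    {"claw": 1, "dx": -0.35, "dy": -1, "dz": 0.5, "yaw": 0},
    {"claw": 1, "dx": -0.35, "dy": -1, "dz": 0.5, "yaw": 0},
    {"claw": 1, "dx": -0.2, "dy": -0.6, "dz": 0.5, "yaw": 0},
    {"claw": 1, "dx": 0, "dy": 0, "dz": 0, "yaw": 0},
  ],
)

```text
time_s: 3.22
ee_pos: [474.6, 57.2, 123.8]
ee_rot: [-179.4, -0.9, -173.2]
force: [-0.3, 0.3, 0.2]
gripper_width: 0.4
```

```bash
cat > rk.py <<'E'
from h import *
yaw=0.1195; O=np.array([583.4,-86.9]); c,s=np.cos(yaw),np.sin(yaw); R=np.array([[c,-s],[s,c]])
def w(x,y,z=0): return np.array([*(O+R@[x,y]),z])
def toolmove(tx,ty,tz,st=None):
    st=st or telemetry.state(); p=st['ee_pos']; a=np.radians(st['ee_rot'][2]); t=w(tx,ty,tz)-p
    rk=R.T@(p[:2]-O); print('rack tcp',np.round(rk,1),'z',round(p[2],1),'yawerr',round(st['ee_rot'][2]+180-np.degrees(yaw),2),'t',st['time_s'])
    print('units dx,dy,dz',np.round([t[:2]@[np.cos(a),np.sin(a)]/20,t[:2]@[np.sin(a),-np.cos(a)]/20,-t[2]/20],2),'F',np.round(st['force'],1))
E
python3 - <<'E'
from rk import *
for n in('top','side'):
    d=snap(n,n+'1')
    im=cv2.resize(d['color'],None,fx=4,fy=4,interpolation=cv2.INTER_CUBIC)
    for y in(155,93,31,-31,-93,-155):
        for p in((-86,y,26),):
            u=proj(d,w(*p)); cv2.circle(im,tuple(int(v*4+2) for v in u),4,(255,0,255),1)
        u=proj(d,w(83,y,6)); cv2.circle(im,tuple(int(v*4+2) for v in u),4,(0,255,255),1)
    u=proj(d,telemetry.state()['ee_pos']); cv2.circle(im,tuple(int(v*4+2) for v in u),6,(0,255,0),1)
    y0,x0=(140,255) if n=='top' else (130,230)
    cv2.imwrite('pics/c1%s.png'%n,im[y0*4:(y0+145)*4,x0*4:(x0+190)*4])
toolmove(-86,158,40)
E
```

```text
rack tcp [-90.5 156.7] z 124.7 yawerr -0.0 t 3.325
units dx,dy,dz [-0.22  0.06  4.23] F [1.1 0.1 0.2]
```

View pics/c1top.png

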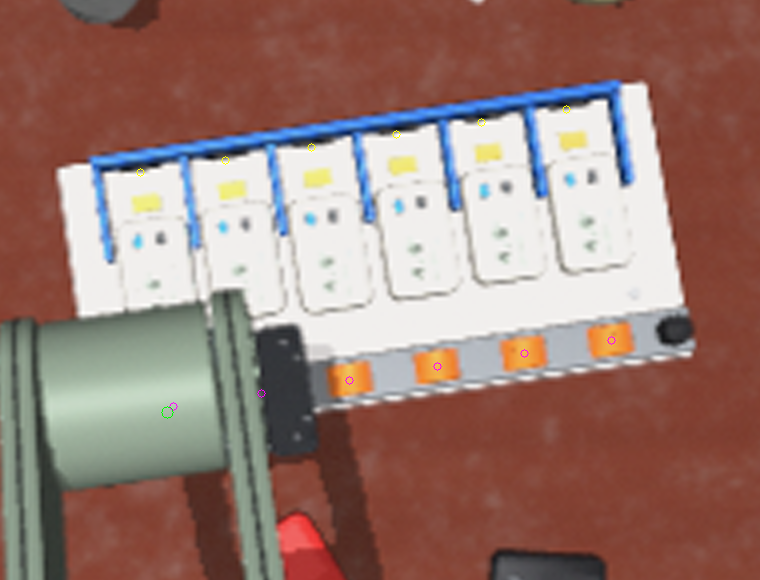

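View pics/c1side.png

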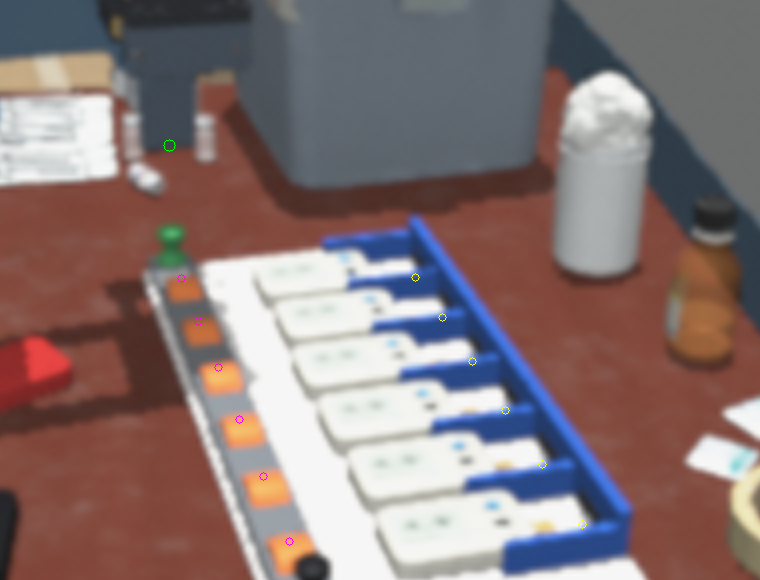

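Projected key crowns and bay backs land on the keys and bumpers in both views, and the fingertip (side crop 169,146) is above key 1. I'm going down.

>>> drive_tool(
  moves=[
    {"claw": 1, "dx": -0.22, "dy": 0.06, "dz": 0.9, "yaw": 0},
    {"claw": 1, "dx": 0, "dy": 0, "dz": 0.9, "yaw": 0},
    {"claw": 1, "dx": 0, "dy": 0, "dz": 0.9, "yaw": 0},
    {"claw": 1, "dx": 0, "dy": 0, "dz": 0.9, "yaw": 0},
    {"claw": 1, "dx": 0, "dy": 0, "dz": 0.4, "yaw": 0},
  ],
)

```text
time_s: 3.95
ee_pos: [479.8, 62.8, 46.0]
ee_rot: [-179.5, -0.4, -172.9]
force: [-0.9, -0.5, 0.5]
gripper_width: 0.4
```

```bash
python3 - <<'E'
from rk import *
toolmove(-86,158,22)
E
```

```text
rack tcp [-85. 161.] z 46.0 yawerr 0.24 t 3.95
units dx,dy,dz [ 0.05 -0.15  1.2 ] F [-0.9 -0.5  0.5]
```

>>> drive_tool(
  moves=[
    {"claw": 1, "dx": 0.05, "dy": -0.12, "dz": 0.6, "yaw": 0},
    {"claw": 1, "dx": 0, "dy": 0, "dz": 0.4, "yaw": 0},
    {"claw": 1, "dx": 0, "dy": 0, "dz": 0.1, "yaw": 0},
  ],
)

```text
time_s: 4.32
ee_pos: [479.6, 60.7, 23.6]
ee_rot: [-179.5, -0.3, -172.9]
force: [0.6, 0.4, 1.2]
gripper_width: 0.4
```

```bash
python3 - <<'E'
from rk import *
toolmove(-86,158,22)
d=snap('side','side2'); cv2.imwrite('pics/c2.png',cv2.resize(d['color'][150:250,240:370],None,fx=5,fy=5,interpolation=cv2.INTER_CUBIC))
E
```

```text
rack tcp [-85.4 158.9] z 23.6 yawerr 0.29 t 4.325
units dx,dy,dz [ 0.03 -0.05  0.08] F [0.6 0.4 1.2]
```

View pics/c2.png

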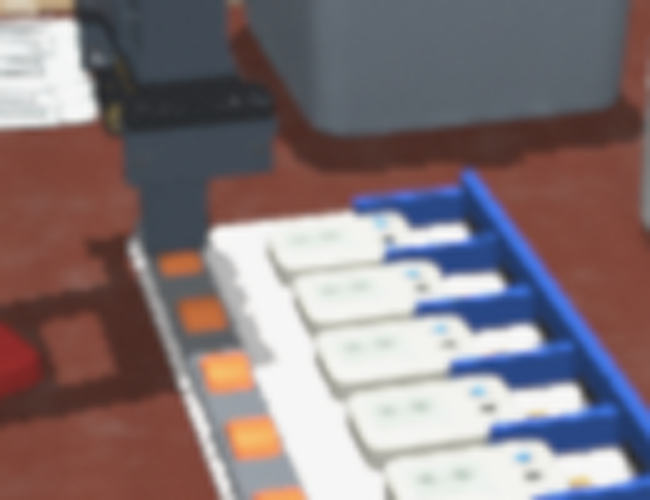

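>>> drive_tool(
  moves=[
    {"claw": 1, "dx": 0, "dy": 0, "dz": 0.08, "yaw": 0},
    {"claw": 1, "dx": 0, "dy": -0.5, "dz": 0, "yaw": 0},
    {"claw": 1, "dx": 0, "dy": -0.8, "dz": 0, "yaw": 0},
    {"claw": 1, "dx": 0, "dy": -0.8, "dz": 0, "yaw": 0},
  ],
)

```text
time_s: 4.88
ee_pos: [486.0, 17.1, 23.3]
ee_rot: [-179.5, -0.1, -172.8]
force: [-0.1, 0.5, -0.1]
gripper_width: 0.4
```

```bash
python3 - <<'E'
from rk import *
toolmove(-86,28,21.5)
E
```

```text
rack tcp [-84.3 114.8] z 23.3 yawerr 0.39 t 4.875
units dx,dy,dz [ 0.11 -4.34  0.09] F [-0.1  0.5 -0.1]
```

Height is 23.3 mm, a shallower press than I wanted. Key 2 isn't down yet, so I'm going back over key 1 a little lower and starting the run again.

>>> drive_tool(
  moves=[
    {"claw": 1, "dx": 0.05, "dy": 0.8, "dz": 0.05, "yaw": 0.04},
    {"claw": 1, "dx": 0, "dy": 0.8, "dz": 0.05, "yaw": 0},
    {"claw": 1, "dx": 0, "dy": 0.5, "dz": 0.05, "yaw": 0},
    {"claw": 1, "dx": 0, "dy": 0, "dz": 0, "yaw": 0},
  ],
)

```text
time_s: 5.38
ee_pos: [480.3, 58.8, 20.1]
ee_rot: [-179.4, -0.1, -173.2]
force: [-1.3, -0.6, 2.2]
gripper_width: 0.6
```

```bash
python3 - <<'E'
from rk import *
toolmove(-86,28,21.5)
E
```

```text
rack tcp [-85.  156.9] z 20.1 yawerr -0.05 t 5.375
units dx,dy,dz [ 0.04 -6.45 -0.07] F [-1.3 -0.6  2.2]
```

>>> drive_tool(
  moves=[
    {"claw": 1, "dx": 0.04, "dy": -0.8, "dz": 0, "yaw": 0},
    {"claw": 1, "dx": 0.04, "dy": -0.8, "dz": 0, "yaw": 0},
    {"claw": 1, "dx": 0.04, "dy": -0.8, "dz": 0, "yaw": 0},
  ],
)

```text
time_s: 5.75
ee_pos: [483.4, 9.5, 20.4]
ee_rot: [-179.5, -0.1, -173.1]
force: [-0.1, 2.9, 1.5]
gripper_width: 0.5
```

```bash
python3 - <<'E'
from rk import *
toolmove(-86,28,21.5)
E
```

```text
rack tcp [-87.8 107.6] z 20.4 yawerr 0.05 t 5.75
units dx,dy,dz [-0.08 -3.98 -0.05] F [-0.1  2.9  1.5]
```

>>> drive_tool(
  moves=[
    {"claw": 1, "dx": -0.04, "dy": -0.8, "dz": -0.03, "yaw": 0},
    {"claw": 1, "dx": 0, "dy": -0.8, "dz": 0, "yaw": 0},
    {"claw": 1, "dx": 0, "dy": -0.8, "dz": 0, "yaw": 0},
  ],
)

```text
time_s: 6.12
ee_pos: [490.2, -42.8, 21.5]
ee_rot: [-179.5, -0.1, -173.2]
force: [-0.1, 0.4, 0.3]
gripper_width: 0.3
```

```bash
python3 - <<'E'
from rk import *
toolmove(-86,28,21.5)
E
```

```text
rack tcp [-87.2  54.9] z 21.5 yawerr -0.06 t 6.125
units dx,dy,dz [-0.06 -1.35  0.  ] F [-0.1  0.4  0.3]
```

>>> drive_tool(
  moves=[
    {"claw": 1, "dx": -0.04, "dy": -0.6, "dz": 0.04, "yaw": 0},
    {"claw": 1, "dx": 0, "dy": -0.55, "dz": 0.03, "yaw": 0},
    {"claw": 1, "dx": 0, "dy": 0, "dz": 0, "yaw": 0},
  ],
)

```text
time_s: 6.5
ee_pos: [494.0, -68.5, 20.3]
ee_rot: [-179.5, -0.1, -173.3]
force: [0.4, -1.8, 2.4]
gripper_width: 0.4
```

```bash
python3 - <<'E'
from rk import *
toolmove(-60,31,50)
d=snap('side','side3'); cv2.imwrite('pics/c3.png',cv2.resize(d['color'][150:250,240:370],None,fx=5,fy=5,interpolation=cv2.INTER_CUBIC))
E
```

```text
rack tcp [-86.5  29. ] z 20.3 yawerr -0.18 t 6.5
units dx,dy,dz [-1.33  0.11 -1.48] F [ 0.4 -1.8  2.4]
```

View pics/c3.png

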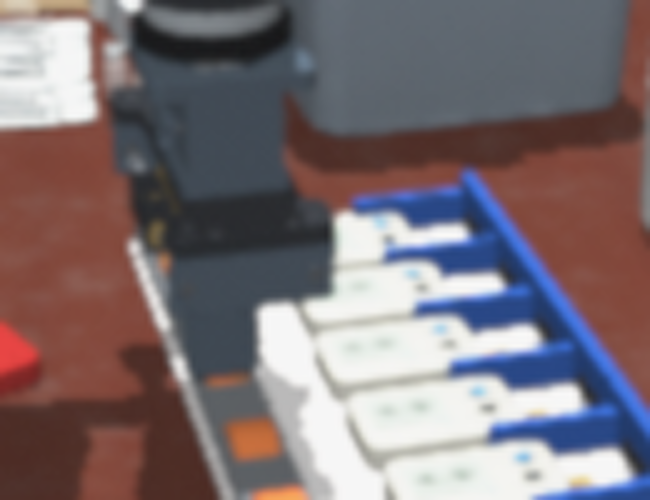

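```bash
python3 - <<'E'
from rk import *
d=load('top0')
for n,(u,v) in {'near3':(347,303),'L3':(307,290),'R3':(387,285),'near2':(250,311),'near4':(445,287)}.items():
    p=ray(d,262+u/4.5,150+v/4.5,20); print(n,np.round(R.T@(p[:2]-O),1))
E
```

```text
near3 [-37.   30.8]
L3 [-25.2  54.4]
R3 [-29.6   4.3]
near2 [-33.   91.6]
near4 [-36.2 -31.4]
```

>>> drive_tool(
  moves=[
    {"claw": 1, "dx": 0, "dy": 0, "dz": -0.7, "yaw": 0},
    {"claw": 1, "dx": 0, "dy": 0, "dz": -0.7, "yaw": 0},
    {"claw": 1, "dx": -0.7, "dy": 0.1, "dz": 0, "yaw": -0.02},
    {"claw": 1, "dx": -0.6, "dy": 0, "dz": 0, "yaw": 0},
    {"claw": 1, "dx": 0, "dy": 0, "dz": 0, "yaw": 0},
  ],
)

```text
time_s: 7.18
ee_pos: [522.2, -61.2, 50.7]
ee_rot: [-179.5, 0.0, -173.0]
force: [0.2, 0.2, -0.2]
gripper_width: 0.2
```

```bash
python3 - <<'E'
from rk import *
toolmove(-58,31,20)
E
```

```text
rack tcp [-57.7  32.8] z 50.7 yawerr 0.15 t 7.175
units dx,dy,dz [ 0.02 -0.09  1.53] F [ 0.2  0.2 -0.2]
```

>>> drive_tool(
  moves=[
    {"claw": 1, "dx": 0.02, "dy": -0.09, "dz": 0.6, "yaw": 0},
    {"claw": 1, "dx": 0, "dy": 0, "dz": 0.6, "yaw": 0},
    {"claw": 1, "dx": 0, "dy": 0, "dz": 0.2, "yaw": 0},
    {"claw": 1, "dx": 0, "dy": 0, "dz": 0, "yaw": 0},
  ],
)

```text
time_s: 7.68
ee_pos: [521.3, -63.2, 19.6]
ee_rot: [-179.5, -0.1, -173.0]
force: [0.9, 0.6, 2.1]
gripper_width: 0.4
```

```bash
python3 - <<'E'
from rk import *
toolmove(-53,31,15)
d=snap('side','side4'); cv2.imwrite('pics/c4.png',cv2.resize(d['color'][150:250,240:370],None,fx=5,fy=5,interpolation=cv2.INTER_CUBIC))
E
```

```text
rack tcp [-58.8  30.9] z 19.6 yawerr 0.13 t 7.675
units dx,dy,dz [-0.29  0.    0.23] F [0.9 0.6 2.1]
```

View pics/c4.png

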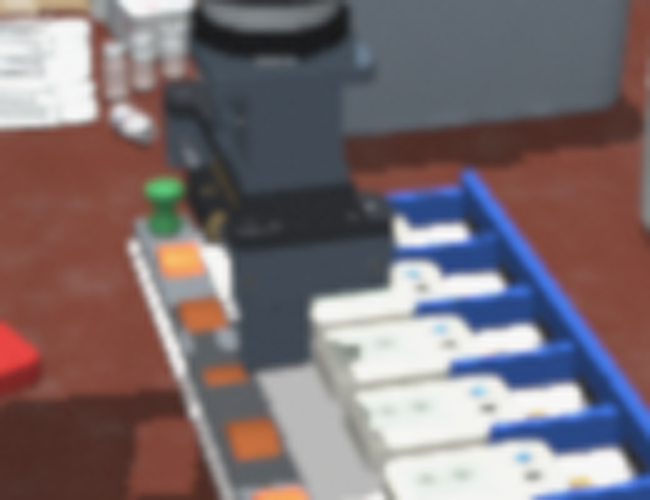

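Key 3's edge may be lightly touched (2 N), which is harmless after the run. The finger is directly in front of logger 3 in the third bay from the green knob, side crop (290,360). I'm moving forward off the rail, then lower.

>>> drive_tool(
  moves=[
    {"claw": 1, "dx": -0.3, "dy": 0, "dz": 0, "yaw": 0},
    {"claw": 1, "dx": -0.3, "dy": 0, "dz": 0, "yaw": 0},
    {"claw": 1, "dx": -0.2, "dy": 0, "dz": 0, "yaw": 0},
  ],
)

```text
time_s: 8.1
ee_pos: [536.6, -61.2, 19.7]
ee_rot: [-179.5, -0.3, -173.0]
force: [-2.1, 0.5, 0.6]
gripper_width: 0.4
```

```bash
python3 - <<'E'
from rk import *
toolmove(-15,31,14)
E
```

```text
rack tcp [-43.4  31. ] z 19.7 yawerr 0.14 t 8.1
units dx,dy,dz [-1.42 -0.01  0.29] F [-2.1  0.5  0.6]
```

>>> drive_tool(
  moves=[
    {"claw": 1, "dx": 0.15, "dy": 0, "dz": 0.25, "yaw": 0},
    {"claw": 1, "dx": -0.4, "dy": 0, "dz": 0, "yaw": 0},
    {"claw": 1, "dx": -0.4, "dy": 0, "dz": 0, "yaw": 0},
    {"claw": 1, "dx": -0.4, "dy": 0, "dz": 0, "yaw": 0},
  ],
)

```text
time_s: 8.6
ee_pos: [557.8, -58.6, 13.9]
ee_rot: [-179.5, -0.4, -173.0]
force: [-2.6, 0.3, 1.9]
gripper_width: 0.6
```

```bash
python3 - <<'E'
from rk import *
toolmove(-15,31,14)
E
```

```text
rack tcp [-22.   31.2] z 13.9 yawerr 0.14 t 8.6
units dx,dy,dz [-0.35 -0.01 -0.  ] F [-2.6  0.3  1.9]
```

>>> drive_tool(
  moves=[
    {"claw": 1, "dx": -0.2, "dy": 0, "dz": 0, "yaw": 0},
    {"claw": 1, "dx": -0.2, "dy": 0, "dz": 0, "yaw": 0},
  ],
)

```text
time_s: 8.85
ee_pos: [566.6, -57.5, 14.0]
ee_rot: [-179.5, -0.4, -173.0]
force: [-2.7, 0.1, 2.1]
gripper_width: 0.1
```

>>> drive_tool(
  moves=[
    {"claw": 1, "dx": -0.15, "dy": 0, "dz": 0, "yaw": 0},
  ],
)

```text
time_s: 8.98
ee_pos: [567.9, -57.3, 13.8]
ee_rot: [-179.5, -0.7, -173.0]
force: [-7.8, -2.9, 7.5]
gripper_width: 0.2
```

>>> drive_tool(
  moves=[
    {"claw": 1, "dx": -0.15, "dy": 0, "dz": 0, "yaw": 0},
  ],
)

```text
time_s: 9.1
ee_pos: [567.9, -57.3, 13.9]
ee_rot: [-179.6, -1.0, -172.9]
force: [-9.7, -2.8, 9.7]
gripper_width: 0.5
```

>>> drive_tool(
  moves=[
    {"claw": 1, "dx": -0.3, "dy": 0, "dz": 0, "yaw": 0},
    {"claw": 1, "dx": -0.3, "dy": 0, "dz": 0, "yaw": 0},
  ],
)

```text
time_s: 9.35
ee_pos: [568.1, -57.3, 14.2]
ee_rot: [-179.6, -2.5, -172.8]
force: [-15.5, -3.9, 15.8]
gripper_width: 0.7
```

>>> drive_tool(
  moves=[
    {"claw": 1, "dx": 0.3, "dy": 0, "dz": 0, "yaw": 0},
    {"claw": 1, "dx": 0.6, "dy": 0, "dz": 0, "yaw": 0},
    {"claw": 1, "dx": 0, "dy": 0, "dz": -0.8, "yaw": 0},
    {"claw": 1, "dx": 0, "dy": 0, "dz": -1, "yaw": 0},
    {"claw": 1, "dx": 0, "dy": 0, "dz": -1, "yaw": 0},
  ],
)

```text
time_s: 9.98
ee_pos: [553.6, -58.8, 73.6]
ee_rot: [-179.6, -2.3, -172.9]
force: [0.7, -0.7, -0.0]
gripper_width: 0.8
```

>>> drive_tool(
  moves=[
    {"claw": 1, "dx": 0.5, "dy": 0, "dz": -1, "yaw": 0},
    {"claw": 1, "dx": 1, "dy": 0, "dz": -1, "yaw": 0},
    {"claw": 1, "dx": 1, "dy": 0, "dz": -1, "yaw": 0},
    {"claw": 1, "dx": 1, "dy": 0, "dz": -1, "yaw": 0},
    {"claw": 1, "dx": 1, "dy": 0, "dz": 0, "yaw": 0},
  ],
)

```text
time_s: 10.6
ee_pos: [472.3, -69.2, 167.0]
ee_rot: [-179.4, -1.2, -172.8]
force: [0.5, -0.1, 1.2]
gripper_width: 0.6
```

>>> drive_tool(
  moves=[
    {"claw": 1, "dx": 1, "dy": 0, "dz": 0, "yaw": 0},
    {"claw": 1, "dx": 1, "dy": 0, "dz": 0, "yaw": 0},
    {"claw": 1, "dx": 1, "dy": 0, "dz": 0, "yaw": 0},
    {"claw": 1, "dx": 1, "dy": 0, "dz": 0, "yaw": 0},
    {"claw": 1, "dx": 0, "dy": 0, "dz": 0, "yaw": 0},
  ],
)

```text
time_s: 11.22
ee_pos: [388.5, -79.7, 170.4]
ee_rot: [-179.3, -0.9, -172.8]
force: [0.7, 0.3, -0.4]
gripper_width: 0.6
```

```bash
python3 - <<'E'
from rk import *
d=snap('top','top5'); cv2.imwrite('pics/c5t.png',cv2.resize(d['color'][150:260,262:438],None,fx=4.5,fy=4.5,interpolation=cv2.INTER_CUBIC))
d=snap('side','side5'); cv2.imwrite('pics/c5s.png',cv2.resize(d['color'][150:300,250:400],None,fx=4,fy=4,interpolation=cv2.INTER_CUBIC))
toolmove(-15,31,14)
E
```

```text
rack tcp [-191.    30.1] z 170.5 yawerr 0.36 t 11.325
units dx,dy,dz [-8.8  -0.01  7.83] F [ 0.3 -0.1  0.1]
```

View pics/c5t.png

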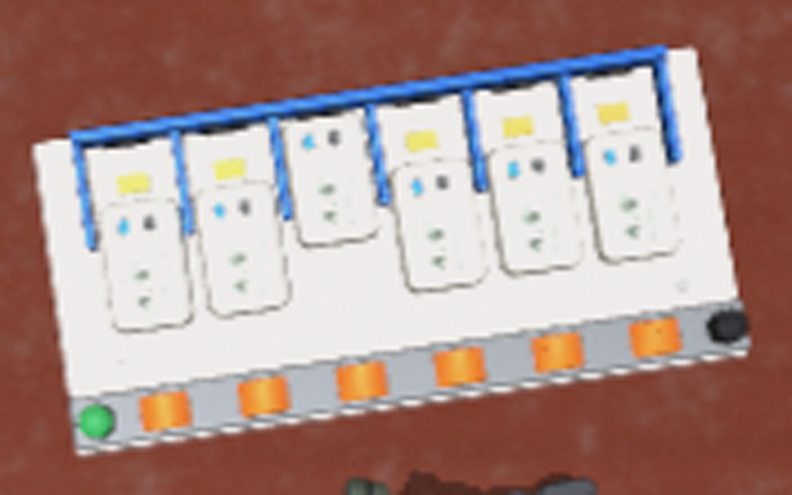

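View pics/c5s.png

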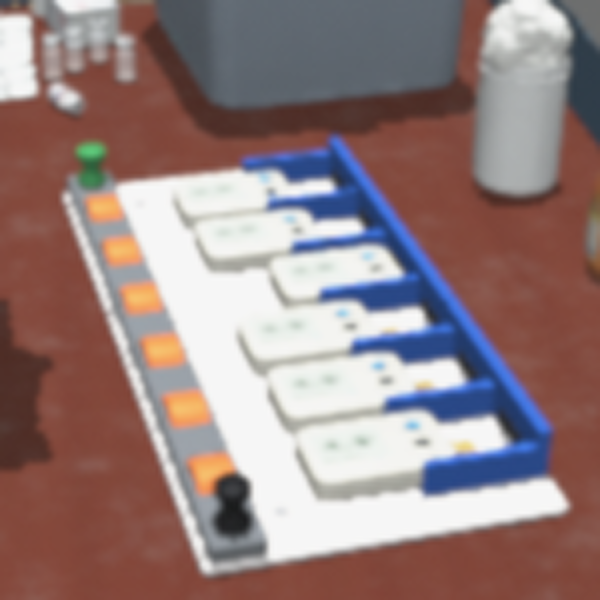

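Logger 3 sits against its back bumper: its near edge moved from row 303 to about 243 in the top crop, roughly 38 mm, and it is square. The other five look unmoved and all keys are up. One last before/after check of the rest of the scene, then I hand in.

```bash
python3 - <<'E'
from rk import *
p=ray(load('top5'),262+340/4.5,150+243/4.5,20); print('near end L3 rack',np.round(R.T@(p[:2]-O),1))
a=load('top0')['color'];b=load('top5')['color']
m=(cv2.absdiff(a,b).max(2)>40).astype(np.uint8); m=cv2.morphologyEx(m,cv2.MORPH_OPEN,np.ones((2,2)))
n,l,st,c=cv2.connectedComponentsWithStats(m)
for i in range(1,n):
    if st[i,4]>8: print(st[i].tolist())
a=load('side0')['color'];b=load('side5')['color']
m=(cv2.absdiff(a,b).max(2)>40).astype(np.uint8); m=cv2.morphologyEx(m,cv2.MORPH_OPEN,np.ones((2,2)))
n,l,st,c=cv2.connectedComponentsWithStats(m)
print('side')
for i in range(1,n):
    if st[i,4]>8: print(st[i].tolist())
print(telemetry.state()['force'])
E
```

```text
near end L3 rack [ 0.9 29.4]
[330, 180, 9, 8, 46]
[338, 193, 3, 4, 10]
[332, 194, 5, 6, 14]
[314, 256, 92, 144, 8311]
[143, 314, 52, 19, 530]
[278, 329, 25, 18, 242]
[0, 333, 120, 67, 4231]
[34, 344, 3, 4, 9]
[265, 363, 40, 37, 769]
[108, 369, 8, 5, 19]
[109, 375, 6, 8, 25]
[320, 381, 6, 7, 24]
[102, 388, 7, 9, 26]
[326, 395, 18, 5, 65]
[95, 399, 9, 1, 9]
side
[3, 0, 3, 66, 148]
[17, 0, 37, 145, 3927]
[63, 0, 49, 71, 2993]
[157, 0, 13, 8, 71]
[194, 0, 60, 65, 2958]
[164, 13, 47, 53, 1194]
[0, 68, 18, 105, 1694]
[106, 72, 3, 8, 17]
[219, 72, 16, 4, 46]
[214, 77, 36, 8, 219]
[108, 85, 2, 5, 10]
[218, 86, 26, 6, 115]
[109, 91, 3, 8, 16]
[215, 90, 36, 9, 198]
[110, 101, 5, 16, 32]
[216, 116, 5, 3, 14]
[113, 120, 3, 9, 19]
[217, 128, 41, 12, 318]
[226, 144, 33, 32, 656]
[86, 147, 6, 7, 21]
[62, 157, 36, 35, 431]
[200, 156, 14, 13, 93]
[22, 158, 10, 15, 88]
[104, 169, 55, 51, 676]
[116, 168, 4, 9, 26]
[123, 168, 3, 5, 14]
[0, 173, 27, 9, 158]
[87, 174, 12, 32, 206]
[27, 176, 42, 43, 1265]
[13, 196, 6, 4, 12]
[332, 211, 20, 10, 106]
[306, 216, 12, 3, 26]
[16, 221, 36, 23, 460]
[52, 221, 91, 50, 1567]
[223, 221, 25, 10, 130]
[319, 221, 3, 4, 9]
[304, 222, 16, 9, 48]
[176, 227, 87, 42, 1632]
[98, 228, 28, 21, 215]
[36, 242, 44, 11, 236]
[ 0.30390778 -0.05087771  0.09788055]
```

```bash
python3 -c "
from workcell import job; print(job.job_done())"
```

```text
the job is handed in; nothing more can be done
None
```

The third logger from the green-knob end is pushed fully home, and keys 1, 2 and 3 were pressed in that order before it. The job is handed in at about 11 s of the 42 s allowed; no verdict was given.

- **Keys:** the green knob is on the left end of the rail. My first pass over key 1 may have been shallow (tip at 23.6 mm, about 2.4 mm of travel). I went back before key 2 had gone down and ran all three again with the tip at 20 to 21.5 mm. That is about 5 to 6 mm of travel on keys 1 and 3. Key 2 was worked out from the tip height during the run (20.4 mm going onto it, 21.5 mm past it), not read directly on it. Key 3 may have been brushed once more when I lowered the finger in front of the logger.
- **Logger:** the push stopped solid at about 15 N along the bay. The finger stopped about 3 mm further in than I had calculated, which is within my measuring error. The last top picture puts the logger's near end at rack x +0.9 mm; fully home is +1 mm.
- **Everything else:** comparing before and after pictures, the only changes were logger 3, the arm and its shadows. The other five loggers, the tub, the vials and the black look-alike are unmoved. The red look-alike was partly under the arm or its shadow in the last pictures, so I couldn't check it fully, but the arm stayed about 170 mm above it. The arm ended clear of the rack with no load on the wrist.

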